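# Change the red lamp of a bench spectrometer's turret

### The job

The red lamp of this spectrometer is spent. Turn the lamp turret until the red lamp stands at the yellow pointer, unscrew it there anticlockwise (about a fifth of a turn, a bayonet thread), lift it out and set it down gently, upright, in the blue tray.

Things in the scene. Friction and masses are not known exactly. Their poses are not given: they have to be found in the camera images.
- red_lamp_mid (a point): Mid-height of the red lamp, about 120 g, 70 mm tall: red sleeve 34 mm wide (upper 48 mm; grip it, any yaw), 40 mm flange below, foot lugs along its x axis and white top stripe. Seated foot: 52 mm above table. Screwed in, its x is 70 deg clockwise of turret x. Turn 70 deg anticlockwise (+-12; stop at 74), then lift straight, clear after 16 mm. Turns easily; a spring pushes it up 4 mm once free.
- turret: Grey lamp turret, 276 mm wide, turns endlessly both ways about vertical z; stiff (0.2 N m), stays where left. Origin on its axis 42 mm above table. Central black bar handle, pinched from above: 50 mm along turret x, 16 mm thick along y, 104 to 140 mm above origin, white line on top. Four lamps (red, blue, green, grey) 95 mm from the axis, 90 deg apart, tops 80 mm above origin.
- front_place (a point): Where a lamp's centre stands when it is at the yellow pointer: 87 mm above the table, 95 mm from the turret axis, in line with the yellow pointer block (40 x 34 mm, 50 mm tall) on the front edge (robot side) of the fixed white plinth (290 mm wide, 40 mm tall) under the turret.
- tray: Fixed blue square open tray, 130 x 130 mm outside, 22 mm tall, walls and floor 4 mm thick. Origin at the centre of its underside, on the table; z up. A lamp standing in it has its foot 4 mm above the table.

How it is judged:
By the outcome, as a careful person would: the job done as asked, in the order asked, and still so for the second after the job is handed in, with the robot touching nothing.
It also fails if it takes over 51 s, if anything falls off the work surface, if the arm or the gripper's body presses on something with over 40 N, if the wrist force passes 120 N, or if a joint passes its speed limit or range.

### The arm

A 6-joint arm with a two-finger parallel gripper is mounted at the origin on the work surface. World frame = base frame: x ahead of the robot, y to its left, z up, the work surface at z = 0. Lengths are in m, angles in rad, forces in N, time in s.
With the tool pointing down it reaches from about 0.375 to 0.9 m from the base axis. Payload 3.1 kg.
Tool frame: the origin (TCP) lies midway between the tips of the shut fingers; the grasp point (between the pads) lies 19 mm behind it; x points along the fingers, y is the direction in which the jaws open and shut, and the axes are right-handed (so a half turn about x gives the same grasp; the last joint's range is limited). The gripper opens to 87 mm and grips with 3 to 60 N. Pads are 19 mm wide; open, the fingers measure 117 mm over their backs; the gripper's body (75 mm by 190 mm) begins 51 mm behind the grasp point.
Start: joints at [-1.331, 0.527, 1.433, -0, 1.181, -0.178], TCP at [0.254, -0.571, 0.223] pointing down, gripper open.
Joint ranges: [-3.08, 3.08], [-0.75, 2.2], [0.22, 2.44], [-1.43, 4.57], [0, 2.65], [-2.85, 2.85]. Speed limits (rad/s): [2.79, 2.79, 3.14, 3.14, 3.14, 3.14].

### API

Orientations are given as a unit quaternion [x, y, z, w].
In Python, from rig import get_obs, imaging, robot gives the robot as it stands.
- The arm moves only by the shell command python3 -m inch 'ROWS' [FORCE]. ROWS is JSON, a list of rows, each a list of 3 entries, a list of its own where there are three numbers: the finger opening in mm, from 0 to 87, then the shift along the tool's x, y, z in mm, then the turn, a rotation vector about the tool's x, y, z in degrees. In form: [[grip, [dx, dy, dz], [wx, wy, wz]], ...]. A call has 1 to 12 rows; each row shifts and turns the pose as measured when the row begins, along the tool's axes as they then stand; what a row does not reach is not made up. A row lasts 1/8 s, in which the tool goes at most 62.5 mm and 10.7 degrees, less where a joint would pass 70% of its speed; a pose out of reach is approached as far as the arm can. A call with a gripper value outside its range is refused whole. The fingers move at their own pace and stop on an object; FORCE is the grip in N (left out, the last holds). Time passes only in rows, so rows that do not move let the fingers close. It gives the time, the measured TCP pose, the force and the opening at its end, in the units of the state.
- get_obs(): the state, without advancing time (a new reading comes with each control period).
- imaging.camera(name): name is "scene" or "top" or "wrist"; returns the picture (400x640x3 uint8, red, green, blue); there is no depth.
- imaging.camera_params(name): a dict with "camera_matrix" (3x3 intrinsics, pixels), "xyz" and "rotation" of the camera in the world. Camera axes: x right, y down, z forward; pixel columns grow to the right and rows downward; lengths in m; the calibration is good to about 2 mm. The wrist camera is an equidistant fisheye: a pixel r from the principal point sees the ray r / f radians off the axis. A picture is of the moment at which its call begins: read the wrist's pose just before it. camera_params takes no time and is no camera call; for the wrist camera it gives the pose at the moment of the call.
- robot.hand_in(): hands the job in, once; it reports no verdict.
Trained networks look in the newest picture that a camera, given by its name, has taken for a name from the list of things; names that differ only in an ending like _2 or _b are one class to them, and where a whole thing is asked for, a point or a joint stands for the part that bears it (a point fixed in the world has none). Each returns a list of dicts, best first, with "confidence" (0 to 1); they miss things now and then, are a little off and sometimes report something else, mostly with a low value. They report only what shows in the picture. A call takes as long as a camera call.
- imaging.cut_out(camera, target): "pixels" (400x640 bool, what is visible of it) and "box" ([centre column, centre row, width, height] in pixels, round what is visible of it).
- imaging.tip_of(camera, target): "pixel" ([column, row] in pixels: a listed point, or the origin of a listed thing).
The state is a dict: "time": time; "q": joint angles; "joint_velocities": joint speeds; "joint_torque": joint torques, N m; "position": TCP position; "tool_rot": TCP orientation; "ft_force": force on the tool from outside, world axes, zero at the start; "moment": the same for the moment, N m; "grip_width": finger opening in m.
Only numpy, scipy, OpenCV 4.12 (cv2) and the standard library are available. Lean on these libraries where they do the work, as an engineer would, in place of code of your own. Each camera call takes 0.05 s, during which the arm holds its last target. There are 200 camera calls.

## Working session

There is one attempt and no reset: what is moved stays moved. The work goes in short steps, Python scripts to look and compute and a shell command to move; the robot and the scene stay as the last step left them, time stands still between calls to the robot, and variables do not carry over. Pictures are saved under pics/ and viewed, about 8 in all and at most 12, crops included, and the job is handed in when it is done.

```bash
mkdir -p pics; cat > h.py <<'E'
import numpy as np, cv2
from rig import get_obs, imaging, robot
from scipy.spatial.transform import Rotation as R
def rot(p):
    r=np.array(p["rotation"]); return r if r.shape==(3,3) else R.from_quat(r).as_matrix()
def ray(name,px,p=None):
    p=p or imaging.camera_params(name); K=np.array(p["camera_matrix"])
    a=np.array([(px[0]-K[0,2])/K[0,0],(px[1]-K[1,2])/K[1,1]])
    if name=="wrist":
        t=np.hypot(*a); d=np.r_[a/max(t,1e-9)*np.sin(t),np.cos(t)]
    else: d=np.r_[a,1]
    return np.array(p["xyz"]),rot(p)@d
def atz(name,px,z,p=None):
    o,d=ray(name,px,p); return o+d*(z-o[2])/d[2]
def proj(name,X,p=None):
    p=p or imaging.camera_params(name);K=np.array(p["camera_matrix"])
    c=rot(p).T@(np.array(X)-np.array(p["xyz"]))
    if name=="wrist":
        r=np.hypot(c[0],c[1]);t=np.arctan2(r,c[2]);a=c[:2]/max(r,1e-9)*t
    else:a=c[:2]/c[2]
    return a*[K[0,0],K[1,1]]+K[:2,2]
def snap(name,fn):
    im=imaging.camera(name); cv2.imwrite("pics/"+fn,im[:,:,::-1]); return im
def st():
    o=get_obs(); M=R.from_quat(o["tool_rot"]).as_matrix()
    print("t",round(o["time"],2),"tcp",np.round(np.array(o["position"])*1e3,1),"x",M[:,0].round(3),"y",M[:,1].round(3),"z",M[:,2].round(3),"w",round(o["grip_width"]*1e3,1),"F",np.round(o["ft_force"],1))
    return o,M
E
python3 - <<'E'
from h import *
st()
ims=[snap(n,n+"0.png") for n in("scene","top")]
cv2.imwrite("pics/both.png",cv2.resize(np.vstack(ims),(480,600))[:,:,::-1])
Z={"red_lamp_mid":.087,"turret":.042,"front_place":.087,"tray":0}
for n in("scene","top"):
  p=imaging.camera_params(n);print(n,np.round(p["xyz"],3))
  for t in Z:
    for d in imaging.tip_of(n,t)[:2]:
      print(n,t,np.round(d["pixel"],1),round(d["confidence"],2),np.round(atz(n,d["pixel"],Z[t],p),4))
E
```

```text
t 0.0 tcp [ 253.4 -570.5  221.6] x [-0.     0.002 -1.   ] y [ 0.406 -0.914 -0.002] z [-0.914 -0.406 -0.   ] w 87.0 F [ 0.2 -0.5 -0.6]
scene [1.091 0.398 0.694]
scene turret [348.2 252.9] 0.69 [0.5979 0.061  0.042 ]
scene front_place [375.4 212.6] 0.76 [0.5061 0.0611 0.087 ]
scene tray [268.2 172.1] 0.7 [ 0.468  -0.2987  0.    ]
top [ 0.488 -0.043  0.937]
top red_lamp_mid [214.2 202.4] 0.65 [0.5724 0.1532 0.087 ]
top turret [260.9 192. ] 0.85 [0.6024 0.0587 0.042 ]
top tray [412.8 259.7] 0.76 [ 0.4509 -0.3013  0.    ]
```

View pics/top0.png

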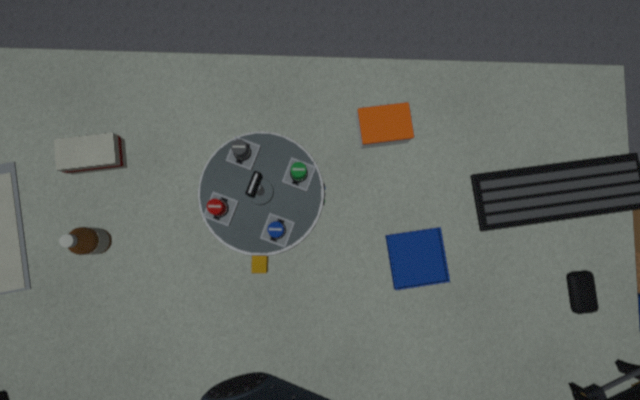

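View pics/scene0.png

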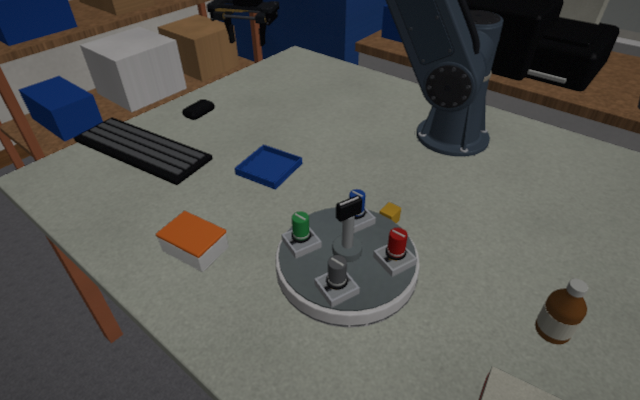

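The top view shows the red lamp at (216,206), the turret axis near (261,192), the pointer at (260,264) and the tray at (417,258). The scene view agrees. Next I'll measure the angles.

```bash
python3 - <<'E'
from h import *
im=cv2.imread("pics/top0.png")[:,:,::-1]
hsv=cv2.cvtColor(im.copy(),cv2.COLOR_RGB2HSV)
p=imaging.camera_params("top")
def blob(m,z,n,box):
    b=np.zeros_like(m);b[box[1]:box[3],box[0]:box[2]]=1;m=m&b
    ys,xs=np.nonzero(m)
    P=np.array([atz("top",(x,y),z,p)[:2] for x,y in zip(xs,ys)])
    c=P.mean(0);w,v=np.linalg.eigh(np.cov((P-c).T));a=np.degrees(np.arctan2(v[1,1],v[0,1]))
    print(n,len(P),c.round(4),"axis",round(a,1),"sd",(np.sqrt(w)*1e3).round(1));return c
H,S,V=hsv[...,0].astype(int),hsv[...,1].astype(int),hsv[...,2].astype(int)
tur=(190,125,335,285)
red=blob((S>120)&(V>60)&((H<8)|(H>172)),.110,"red",tur)
blob((S>120)&(V>60)&(H>100)&(H<130),.110,"blue",tur)
blob((S>100)&(V>60)&(H>55)&(H<95),.110,"green",tur)
yel=blob((S>120)&(V>60)&(H>15)&(H<32),.05,"yellow",(230,250,290,285))
blob((S<60)&(V>150),.182,"hline",(240,165,270,205))
blob((V<35),.18,"hblack",(240,165,270,205))
tr=blob((S>120)&(V>60)&(H>100)&(H<130),.012,"tray",(375,215,460,300))
m=((S>120)&(V>60)&(H>100)&(H<130)).astype(np.uint8);m[:,:375]=0;m[:,460:]=0;m[:215]=0;m[300:]=0
c=cv2.findContours(m,0,2)[0];c=max(c,key=cv2.contourArea)
q=cv2.boxPoints(cv2.minAreaRect(c));print("traycorners",[atz("top",x,.022,p)[:2].round(3) for x in q])
for t in("turret","red_lamp_mid"):
  pass
cv2.imwrite("pics/crop.png",cv2.resize(im[120:285,185:340,::-1],None,fx=3.6,fy=3.6,interpolation=cv2.INTER_CUBIC))
E
```

```text
red 171 [0.5618 0.1456] axis -147.1 sd [8.7 9.5]
blue 165 [0.5155 0.018 ] axis 173.7 sd [8.4 9.7]
green 168 [ 0.6419 -0.0263] axis 166.6 sd [8.6 9.9]
yellow 259 [0.4402 0.0577] axis 172.7 sd [ 9.8 10.8]<stdin>:9: RuntimeWarning: Mean of empty slice.
  ret = ret.dtype.type(ret / rcount)
  avg = a.mean(axis, **keepdims_kw)
  ret = um.true_divide(
<stdin>:9: RuntimeWarning: Degrees of freedom <= 0 for slice
  c *= np.true_divide(1, fact)
  c *= np.true_divide(1, fact)
Traceback (most recent call last):
ValueError: not enough values to unpack (expected 2, got 0)

During handling of the above exception, another exception occurred:

Traceback (most recent call last):
numpy.linalg.LinAlgError: 0-dimensional array given. Array must be at least two-dimensional
```

```bash
python3 - <<'E' 2>&1 | grep -v Warn
from h import *
im=cv2.imread("pics/top0.png")[:,:,::-1].copy()
hsv=cv2.cvtColor(im,cv2.COLOR_RGB2HSV).astype(int);H,S,V=hsv[...,0],hsv[...,1],hsv[...,2]
p=imaging.camera_params("top")
print("handle expected px",proj("top",(.6018,.0597,.182),p))
def pc(m,z,box,n):
    b=np.zeros_like(m);b[box[1]:box[3],box[0]:box[2]]=1;ys,xs=np.nonzero(m&b)
    P=np.array([atz("top",(x,y),z,p)[:2] for x,y in zip(xs,ys)]);c=P.mean(0);w,v=np.linalg.eigh(np.cov((P-c).T))
    print(n,len(P),c.round(4),np.degrees(np.arctan2(v[1,1],v[0,1])).round(1),(np.sqrt(w)*1e3).round(1))
box=(242,168,268,202)
print(V[165:205:3,242:270:2])
pc(V<45,.182,box,"black");pc(V>125,.182,box,"line")
m=((S>120)&(V>60)&(H>100)&(H<130)).astype(np.uint8);m[:,:375]=0;m[:,460:]=0;m[:215]=0;m[300:]=0
c=max(cv2.findContours(m,0,2)[0],key=cv2.contourArea)
q=np.array([atz("top",x,.022,p)[:2] for x in cv2.boxPoints(cv2.minAreaRect(c))]);print("tray",q.round(3).tolist(),q.mean(0),np.linalg.norm(q-np.roll(q,1,0),axis=1))
cv2.imwrite("pics/crop.png",cv2.resize(im[120:285,185:340,::-1],None,fx=3.6,fy=3.6,interpolation=cv2.INTER_CUBIC))
E
```

```text
handle expected px [252.34625133 182.93806278]
[[116 112 108 108 113  99  77  82  81  83  78  83  82  83]
 [ 84  91 104 116 115  72  80  82  84  81  83  85  83  82]
 [ 80  80  80  81  82  77  50  50  68  78  82  84  85  83]
 [ 81  81  82  82  80  58  54 114  41  21  71  84  83  82]
 [ 82  82  84  82  73  38 116 103  27  17  45  82  83  82]
 [ 83  82  84  85  48  73 129  44  16  32  76  83  82  81]
 [ 85  83  83  68  41 127  82  23  20  55  82  85  84  85]
 [ 83  83  76  38 100 123  34  18  49  77  69  82  87  84]
 [ 84  82  61  58 128  65  20  15  69  58  54  72  81  81]
 [ 81  78  30  84  99  26  16  33  57  58  58  69  85  84]
 [ 83  82  70  39  25  16  28  73  69  68  75  82  84  85]
 [ 82  81  84  83  80  71  75  85  84  83  85  85  83  81]
 [ 81  85  84  84  83  78  85  88  84  85  87  84  75  64]
 [ 82  82  84  82  84  83  80  72  73  69  66  67  78  84]]
black 147 [0.5981 0.0553] 161.2 [ 5.7 14.8]
line 16 [0.5995 0.0603] 160.1 [0.5 9.7]
tray [[0.508, -0.232], [0.53, -0.362], [0.404, -0.38], [0.383, -0.251]] [ 0.45610773 -0.30604515] [0.12648407 0.13208333 0.12738261 0.13052322]
```

View pics/crop.png

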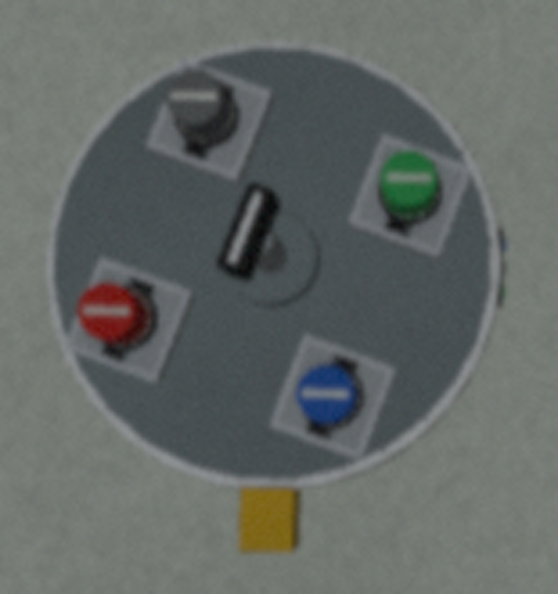

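The crop shows the white handle line from (233,262) to (262,195), the red lamp stripe horizontal at (107,312), and the yellow pointer at (268,520). Red and green are 190 mm apart, as they should be, which puts the axis at about (0.601, 0.060). The line lies at 160°, and the red lamp (115°) needs about +65.5° to reach the pointer (180.5°). I'm moving over the handle now, with yaw −110°.

```bash
cat >> h.py <<'E'
def go(x,y,z,yaw):
    "delta to target in tool axes, mm; turn about tool x in deg (tool kept down)"
    o,M=st(); d=M.T@(np.array([x,y,z])*1e3-np.array(o["position"])*1e3)
    c=np.radians(yaw); ty=np.array([np.cos(c),np.sin(c),0]);tx=np.array([0,0,-1.]);T=np.c_[tx,ty,np.cross(tx,ty)]
    print("shift",d.round(1),"turn",np.degrees(R.from_matrix(M.T@T).as_rotvec()).round(1),"q6",round(o["q"][5],2))
E
python3 -m inch '[[87,[0,0,0],[9,0,0]],[87,[0,0,0],[9,0,0]],[87,[0,0,0],[9,0,0]],[87,[0,0,0],[9,0,0]],[87,[0,0,0],[8,0,0]]]'
python3 -m inch '[[87,[0,-59,-9],[0,0,0]],[87,[0,-59,-9],[0,0,0]],[87,[0,-59,-9],[0,0,0]],[87,[0,-59,-9],[0,0,0]],[87,[0,-59,-9],[0,0,0]],[87,[0,-59,-9],[0,0,0]],[87,[0,-59,-9],[0,0,0]],[87,[0,-59,-9],[0,0,0]],[87,[0,-59,-9],[0,0,0]],[87,[0,-59,-9],[0,0,0]],[40,[0,-59,-9],[0,0,0]],[40,[0,-40,-9],[0,0,0]]]'
python3 -c "
from h import *
go(.6,.06,.222,-110)"
```

```text
time: 1.12
position: [0.2536, -0.5711, 0.2227]
tool_rot: [0.695, -0.132, -0.695, -0.132]
ft_force: [0.7, 0.5, -0.8]
grip_width: 0.0868
time: 2.62
position: [0.6211, 0.0409, 0.2232]
tool_rot: [0.698, -0.138, -0.69, -0.133]
ft_force: [0.1, -0.6, -0.8]
grip_width: 0.0748
t 2.62 tcp [621.1  40.9 223.2] x [ 0.01 -0.01 -1.  ] y [-0.375 -0.927  0.005] z [-0.927  0.375 -0.013] w 74.8 F [ 0.1 -0.6 -0.8]
shift [ 0.8 -9.7 26.8] turn [-2.  -0.7 -0.3] q6 1.85
```

```bash

python3 -m inch '[[40,[1,-10,27],[-2,-0.7,-0.3]],[40,[0,0,0],[0,0,0]],[40,[0,0,0],[0,0,0]]]'
python3 - <<'E'
from h import *
go(.6,.06,.222,-110)
p=imaging.camera_params("wrist");im=snap("wrist","w1.png");print(np.round(p["xyz"],3))
for P in [(.6,.06,.182),(.505,.06,.122)]: print(proj("wrist",P,p))
E
```

```text
time: 3.0
position: [0.6021, 0.0637, 0.2217]
tool_rot: [0.698, -0.121, -0.695, -0.121]
ft_force: [0.0, 0.1, 0.1]
grip_width: 0.045
t 3.0 tcp [602.1  63.7 221.7] x [ 0.003 -0.001 -1.   ] y [-0.337 -0.941 -0.001] z [-0.941  0.337 -0.003] w 45.0 F [0.  0.1 0.1]
shift [-0.3  4.2  0.7] turn [ 0.3 -0.2  0. ] q6 1.84
[0.676 0.038 0.385]
[325.90878931 227.27687738]
[355.78496533 288.62267351]
```

View pics/w1.png

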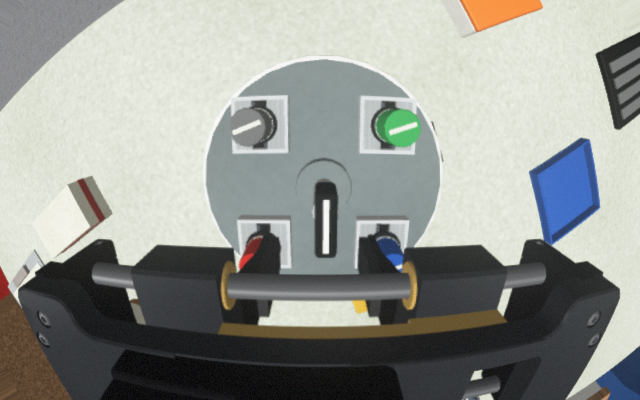

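The wrist view has the handle line at (325,227) against a predicted (326,227), and it is square to the jaws. Descending to pinch.

```bash

python3 -m inch '[[40,[0,4,0.5],[0,0,0]],[36,[35,0,0],[0,0,0]],[36,[35,0,0],[0,0,0]],[36,[0,0,0],[0,0,0]]]' 30
python3 -c "
from h import *
go(.6,.06,.152,-110)"
python3 -m inch '[[0,[0,0,0],[0,0,0]],[0,[0,0,0],[0,0,0]],[0,[0,0,0],[0,0,0]],[0,[0,0,0],[0,0,0]]]' 45
python3 -c "
from h import *
go(.6,.06,.152,-110)"
```

```text
time: 3.55
position: [0.6027, 0.055, 0.1519]
tool_rot: [0.699, -0.123, -0.693, -0.123]
ft_force: [-0.1, 0.4, -0.2]
grip_width: 0.0367
t 3.55 tcp [602.7  55.  151.9] x [ 0.008 -0.002 -1.   ] y [-0.343 -0.939 -0.001] z [-0.939  0.343 -0.008] w 36.7 F [-0.1  0.4 -0.2]
shift [-0.1 -3.8  4.2] turn [-0.1 -0.5  0.1] q6 1.83
time: 4.05
position: [0.6058, 0.0573, 0.1545]
tool_rot: [0.702, -0.122, -0.691, -0.126]
ft_force: [-0.0, -3.9, -5.2]
grip_width: 0.0158
t 4.05 tcp [605.8  57.3 154.5] x [ 0.016  0.003 -1.   ] y [-0.345 -0.939 -0.009] z [-0.938  0.345 -0.014] w 15.8 F [-0.  -3.9 -5.2]
shift [ 2.4 -0.5  6.4] turn [-0.2 -0.8  0.5] q6 1.83
```

```bash

python3 -m inch '[[24,[0,0,0],[0,0,0]],[24,[2,-0.5,6],[0,-0.8,0.5]],[0,[0,0,0],[0,0,0]],[0,[0,0,0],[0,0,0]]]' 45
python3 -c "
from h import *
go(.6,.06,.152,-110)"
```

```text
time: 4.55
position: [0.6011, 0.0589, 0.1549]
tool_rot: [0.697, -0.124, -0.695, -0.123]
ft_force: [0.1, -2.7, -1.9]
grip_width: 0.016
t 4.55 tcp [601.1  58.9 154.9] x [ 0.003 -0.002 -1.   ] y [-0.345 -0.939  0.001] z [-0.939  0.345 -0.003] w 16.0 F [ 0.1 -2.7 -1.9]
shift [ 2.9 -0.7  1.4] turn [-0.2 -0.2 -0.1] q6 1.84
```

Centred and gripped (16 mm), so I'll turn anticlockwise.

```bash

python3 -m inch '[[0,[0,0,0],[-8,0,0]],[0,[0,0,0],[-9,0,0]],[0,[0,0,0],[-9,0,0]],[0,[0,0,0],[-9,0,0]]]'
python3 -c "
from h import *
go(.6,.06,.154,-44.5)"
```

```text
time: 5.05
position: [0.6011, 0.0591, 0.1549]
tool_rot: [0.702, 0.093, -0.7, 0.092]
ft_force: [-0.1, -0.7, -1.1]
grip_width: 0.0159
t 5.05 tcp [601.1  59.1 154.9] x [ 0.003  0.003 -1.   ] y [ 0.259 -0.966 -0.002] z [-0.966 -0.259 -0.003] w 15.9 F [-0.1 -0.7 -1.1]
shift [ 0.9 -1.2  0.8] turn [-30.5  -0.2   0.1] q6 1.22
```

```bash

python3 -m inch '[[0,[0,0,0],[-9,0,0]],[0,[0,0,0],[-9,0,0]],[0,[0,0,0],[-9,0,0]],[0,[0,0,0],[-3.5,0,0]],[0,[0,0,0],[0,0,0]]]'
python3 - <<'E'
from h import *
go(.6,.06,.154,-44.5)
im=snap("top","top2.png")
for t,z in(("red_lamp_mid",.087),("turret",.042),("front_place",.087)):
  for d in imaging.tip_of("top",t)[:1]: print(t,d["pixel"],d["confidence"],atz("top",d["pixel"],z))
hsv=cv2.cvtColor(im.copy(),cv2.COLOR_RGB2HSV).astype(int);H,S,V=hsv[...,0],hsv[...,1],hsv[...,2]
for n,h0,h1 in(("red",-1,8),("blue",100,130),("green",55,95)):
  m=(S>110)&(V>60)&(H>h0)&(H<h1);m[:125]=0;m[285:]=0;m[:,:190]=0;m[:,335:]=0
  ys,xs=np.nonzero(m); 
  if len(xs): print(n,len(xs),atz("top",(xs.mean(),ys.mean()),.110))
E
```

```text
time: 5.68
position: [0.601, 0.0592, 0.1549]
tool_rot: [0.653, 0.277, -0.649, 0.274]
ft_force: [0.3, 0.5, -1.8]
grip_width: 0.0157
t 5.67 tcp [601.   59.2 154.9] x [ 0.003  0.007 -1.   ] y [ 0.718 -0.696 -0.002] z [-0.696 -0.718 -0.007] w 15.7 F [ 0.3  0.5 -1.8]
shift [ 0.9 -1.3  0.2] turn [ 0.4 -0.4  0.1] q6 0.68
red_lamp_mid [257.7, 230.4] 0.67 [0.51339016 0.05840387 0.087     ]
turret [260.8, 190.8] 0.97 [0.60516592 0.05903126 0.042     ]
red 86 [0.50537191 0.04815033 0.11      ]
blue 171 [ 0.60276446 -0.03576849  0.11      ]
```

```bash

python3 -m inch '[[30,[0,0,0],[0,0,0]],[30,[0,0,0],[0,0,0]],[40,[-40,0,0],[0,0,0]],[60,[-40,0,0],[0,0,0]],[80,[0,0,0],[10,0,0]],[80,[0,0,0],[10,0,0]],[80,[0,0,0],[10,0,0]],[80,[0,0,0],[10,0,0]],[80,[0,0,0],[10,0,0]],[80,[0,0,0],[10,0,0]],[80,[0,0,0],[10,0,0]],[80,[0,0,0],[10,0,0]]]'
python3 - <<'E'
from h import *
go(.506,.059,.222,-125)
p=imaging.camera_params("wrist");im=snap("wrist","w2.png")
t=np.radians(180.5)
for P in [(.6,.06,.182),(.505,.0595,.122),(.44,.059,.05)]: print(proj("wrist",P,p))
E
```

```text
time: 7.38
position: [0.6021, 0.0596, 0.2396]
tool_rot: [0.672, -0.221, -0.669, -0.23]
ft_force: [-0.1, -0.2, 0.3]
grip_width: 0.0802
t 7.38 tcp [602.1  59.6 239.6] x [ 0.008  0.011 -1.   ] y [-0.604 -0.797 -0.013] z [-0.797  0.605  0.   ] w 80.2 F [-0.1 -0.2  0.3]
shift [16.9 58.8 76.2] turn [-2.2 -0.   0.8] q6 2.12
[321.74379485 219.76411111]
[377.31125945 268.21127704]
[394.92311247 275.35635466]
```

View pics/w2.png

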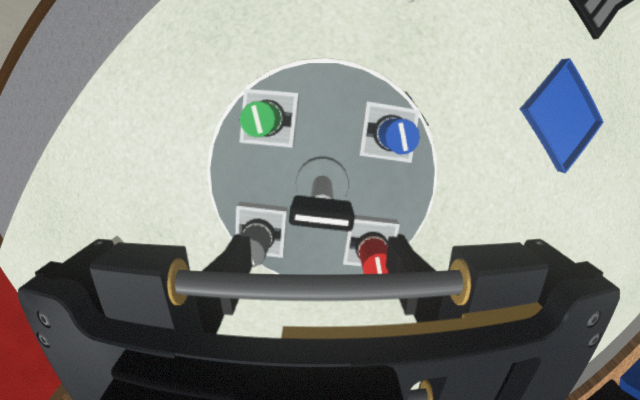

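```bash

python3 - <<'E'
from h import *
a=[atz("wrist",q,.122) for q in((401.5,136),(257,119))]; print(a)
for c in a: print(np.degrees(np.arctan2(c[1]-.0598,c[0]-.6012)))
E
python3 -m inch '[[80,[0,29,38],[-2,0,0.8]],[80,[0,29,38],[0,0,0]],[80,[0,0,0],[0,0,0]]]'
python3 -c "
from h import *
go(.506,.059,.088,-125)"
```

```text
[array([ 0.60310171, -0.03447386,  0.122     ]), array([0.69531982, 0.06165592, 0.122     ])]
-88.84437832094804
1.1296492163648
time: 7.8
position: [0.5041, 0.0579, 0.2387]
tool_rot: [-0.674, 0.213, 0.675, 0.213]
ft_force: [1.4, 0.2, 0.9]
grip_width: 0.0796
t 7.8 tcp [504.1  57.9 238.7] x [-0.001 -0.    -1.   ] y [-0.574 -0.819  0.   ] z [-0.819  0.574  0.001] w 79.6 F [1.4 0.2 0.9]
shift [150.7  -2.   -1. ] turn [-0.  0. -0.] q6 2.08
```

```bash

python3 -m inch '[[70,[50,-2,-1],[0,0,0]],[65,[40,0,0],[0,0,0]],[65,[0,0,0],[0,0,0]]]'
python3 -c "
from h import *
go(.506,.0585,.087,-125)"
```

```text
time: 8.18
position: [0.512, 0.0585, 0.1495]
tool_rot: [0.679, -0.21, -0.671, -0.212]
ft_force: [-0.4, 0.2, -0.7]
grip_width: 0.0661
t 8.18 tcp [512.   58.5 149.5] x [ 0.011 -0.001 -1.   ] y [-0.57  -0.821 -0.006] z [-0.821  0.57  -0.009] w 66.1 F [-0.4  0.2 -0.7]
shift [62.4  3.8  5.5] turn [ 0.2 -0.5  0.3] q6 2.07
```

```bash
python3 - <<'E'
from h import *
p=imaging.camera_params("wrist");im=snap("wrist","w3.png")
print(proj("wrist",(.506,.0585,.122),p))
cv2.imwrite("pics/w3c.png",cv2.resize(im[130:330,180:480,::-1],None,fx=2,fy=2))
E
```

```text
[325.06883795 239.63826354]
```

View pics/w3c.png

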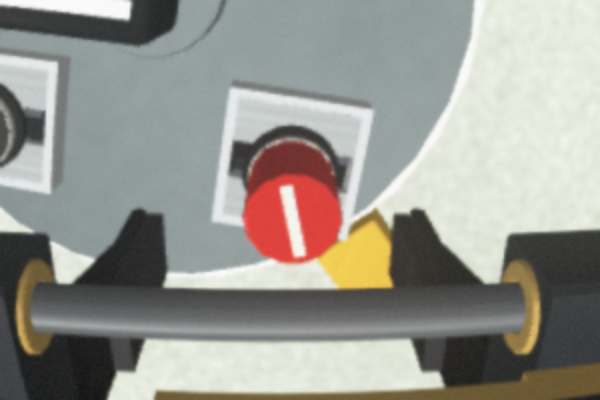

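The red top is at crop (293,219), full image (326,240), against a predicted (325,240). The fingers straddle it about 4 mm off in tool y. Correcting and descending.

```bash

python3 -m inch '[[65,[10,4,5.5],[0,-0.5,0.3]],[65,[25,0,0],[0,0,0]],[65,[25,0,0],[0,0,0]],[65,[0,0,0],[0,0,0]]]'
python3 -c "
from h import *
go(.506,.0585,.087,-125)"
```

```text
time: 8.72
position: [0.5124, 0.0577, 0.0945]
tool_rot: [0.681, -0.209, -0.669, -0.212]
ft_force: [-0.5, 0.5, -1.0]
grip_width: 0.0652
t 8.72 tcp [512.4  57.7  94.5] x [ 0.017 -0.001 -1.   ] y [-0.569 -0.822 -0.008] z [-0.822  0.569 -0.015] w 65.2 F [-0.5  0.5 -1. ]
shift [7.4 3.  5.8] turn [ 0.3 -0.8  0.5] q6 2.07
```

```bash

python3 -m inch '[[65,[4,3,6],[0,-0.8,0.5]],[65,[3,0,0],[0,0,0]]]'
python3 -c "
from h import *
go(.506,.0585,.087,-125)"
```

```text
time: 8.98
position: [0.5071, 0.0586, 0.0894]
tool_rot: [0.676, -0.211, -0.674, -0.211]
ft_force: [0.2, -0.2, 0.3]
grip_width: 0.065
t 8.97 tcp [507.1  58.6  89.4] x [ 0.004 -0.001 -1.   ] y [-0.569 -0.823 -0.001] z [-0.823  0.569 -0.004] w 65.0 F [ 0.2 -0.2  0.3]
shift [2.4 0.7 0.8] turn [ 0.3 -0.2  0.1] q6 2.07
```

```bash

python3 -m inch '[[0,[1.5,0.5,1],[0,-0.2,0]],[0,[0,0,0],[0,0,0]],[0,[0,0,0],[0,0,0]],[0,[0,0,0],[0,0,0]],[0,[0,0,0],[0,0,0]]]' 22
python3 -c "
from h import *
go(.506,.0585,.087,-125)"
```

```text
time: 9.6
position: [0.5065, 0.0584, 0.0891]
tool_rot: [0.676, -0.21, -0.674, -0.211]
ft_force: [-1.6, 0.4, -0.0]
grip_width: 0.0335
t 9.6 tcp [506.5  58.4  89.1] x [ 0.003  0.    -1.   ] y [-0.568 -0.823 -0.002] z [-0.823  0.568 -0.002] w 33.5 F [-1.6  0.4 -0. ]
shift [2.1 0.2 0.4] turn [ 0.4 -0.1  0.1] q6 2.07
```

Gripped at 33.5 mm with low forces. Unscrewing 70° anticlockwise.

```bash

python3 -m inch '[[0,[0,0,0],[-9,0,0]],[0,[0,0,0],[-9,0,0]],[0,[0,0,0],[-9,0,0]],[0,[0,0,0],[-9,0,0]],[0,[0,0,0],[-9,0,0]]]'
python3 -c "
from h import *
go(.506,.0585,.089,-55)
print(np.round(get_obs()['moment'],2))"
```

```text
time: 10.22
position: [0.5072, 0.0589, 0.0892]
tool_rot: [0.705, 0.073, -0.702, 0.072]
ft_force: [0.5, 0.0, 0.6]
grip_width: 0.0337
t 10.22 tcp [507.2  58.9  89.2] x [ 0.004  0.002 -1.   ] y [ 0.203 -0.979 -0.001] z [-0.979 -0.203 -0.004] w 33.7 F [0.5 0.  0.6]
shift [0.2 0.1 1.3] turn [-23.3  -0.3  -0. ] q6 1.26
[0.11 0.07 0.  ]
```

```bash

python3 -m inch '[[0,[0,0,0],[-9,0,0]],[0,[0,0,0],[-9,0,0]],[0,[0,0,0],[-5.5,0,0]],[0,[0,0,0],[0,0,0]]]'
python3 - <<'E'
from h import *
go(.506,.0585,.089,-55)
print(np.round(get_obs()['moment'],2))
p=imaging.camera_params("wrist");im=snap("wrist","w4.png")
cv2.imwrite("pics/w4c.png",cv2.resize(im[60:300,160:500,::-1],None,fx=2,fy=2))
E
```

```text
time: 10.72
position: [0.5081, 0.0594, 0.0902]
tool_rot: [0.675, 0.218, -0.67, 0.218]
ft_force: [-0.6, 0.1, 2.9]
grip_width: 0.0334
t 10.72 tcp [508.1  59.4  90.2] x [ 0.006  0.003 -1.   ] y [ 0.587 -0.81   0.001] z [-0.81  -0.587 -0.007] w 33.4 F [-0.6  0.1  2.9]
shift [ 1.2 -0.5  2.3] turn [ 0.9 -0.4 -0.1] q6 0.84
[ 0.02  0.19 -0.04]
```

View pics/w4c.png

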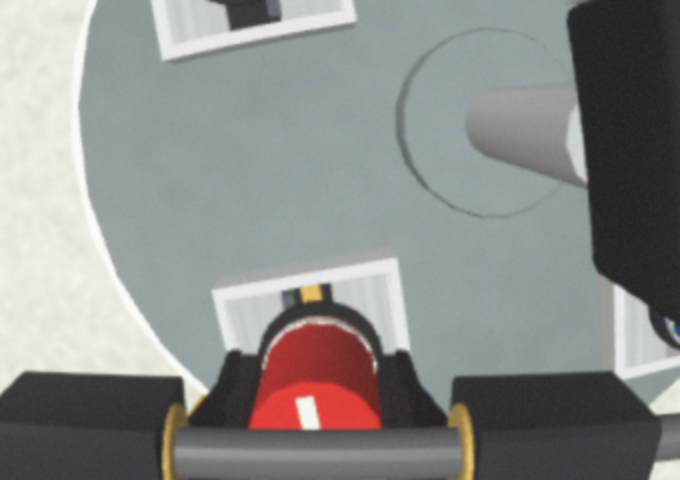

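The brass lug now shows in the slot at crop (312,292), the stripe has turned with the jaws, and there is a 2.9 N spring push upward, so the lamp is free. Lifting straight.

```bash

python3 -m inch '[[0,[-6,0,0],[0,0,0]],[0,[-8,0,0],[0,0,0]],[0,[-10,0,0],[0,0,0]]]'
python3 -c "
from h import *
go(.506,.0585,.20,-55)"
python3 -m inch '[[0,[-20,0,0],[0,0,0]],[0,[-30,0,0],[0,0,0]],[0,[-30,0,0],[0,0,0]],[0,[0,0,0],[0,0,0]]]'
python3 -c "
from h import *
go(.456,-.306,.20,-55)"
```

```text
time: 11.15
position: [0.5073, 0.0594, 0.1145]
tool_rot: [0.675, 0.218, -0.671, 0.216]
ft_force: [0.5, -0.3, -1.2]
grip_width: 0.0337
t 11.15 tcp [507.3  59.4 114.5] x [ 0.004  0.003 -1.   ] y [ 0.584 -0.812 -0.   ] z [-0.812 -0.584 -0.005] w 33.7 F [ 0.5 -0.3 -1.2]
shift [-85.5  -0.    1.2] turn [ 0.8 -0.3  0. ] q6 0.84
time: 11.65
position: [0.5071, 0.0592, 0.1989]
tool_rot: [0.675, 0.217, -0.671, 0.216]
ft_force: [0.1, -1.0, -1.7]
grip_width: 0.0334
t 11.65 tcp [507.1  59.2 198.9] x [ 0.006  0.003 -1.   ] y [ 0.583 -0.812  0.001] z [-0.812 -0.583 -0.007] w 33.4 F [ 0.1 -1.  -1.7]
shift [ -2.5 266.8 254.5] turn [ 0.7 -0.4 -0.1] q6 0.84
```

```bash

python3 -m inch '[[0,[0,20,19],[0.7,-0.4,0]],[0,[0,35,33],[0,0,0]],[0,[0,42,40],[0,0,0]],[0,[0,42,40],[0,0,0]],[0,[0,42,40],[0,0,0]],[0,[0,42,40],[0,0,0]],[0,[0,30,30],[0,0,0]],[0,[0,10,10],[0,0,0]],[0,[0,0,0],[0,0,0]]]'
python3 - <<'E'
from h import *
go(.456,-.304,.10,-55)
p=imaging.camera_params("top")
ims=snap("scene","s5.png"); 
for d in imaging.tip_of("scene","tray")[:2]: print(d["pixel"],d["confidence"],atz("scene",d["pixel"],0))
for d in imaging.tip_of("scene","red_lamp_mid")[:2]: print(d["pixel"],d["confidence"])
cv2.imwrite("pics/s5c.png",cv2.resize(ims[60:310,180:480,::-1],None,fx=2.4,fy=2.4))
E
```

```text
time: 12.78
position: [0.4459, -0.308, 0.19]
tool_rot: [-0.672, -0.216, 0.677, -0.209]
ft_force: [-0.6, 0.4, -1.4]
grip_width: 0.0335
t 12.78 tcp [ 445.9 -308.   190. ] x [-0.01   0.008 -1.   ] y [ 0.574 -0.819 -0.012] z [-0.819 -0.574  0.003] w 33.5 F [-0.6  0.4 -1.4]
shift [ 90.    3.6 -10.8] turn [0.  0.2 0.7] q6 0.15
[270.8, 167.6] 0.69 [ 0.44913962 -0.30748775  0.        ]
[262.7, 105.2] 0.62
```

View pics/s5c.png

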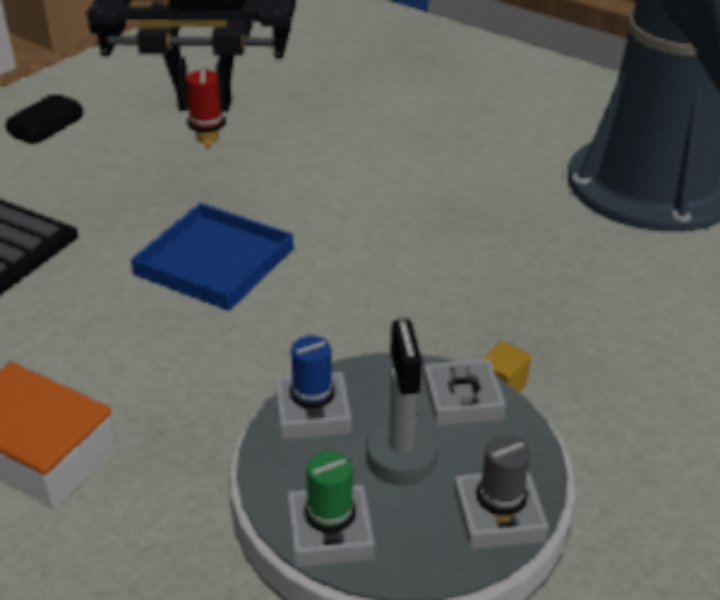

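The lamp hangs upright in the grip over the tray, and the socket next to the pointer is empty. Lowering.

```bash

python3 -m inch '[[0,[10,3,-8],[0,0,0.7]],[0,[35,0,0],[0,0,0]],[0,[35,0,0],[0,0,0]],[0,[20,0,0],[0,0,0]],[0,[0,0,0],[0,0,0]]]'
python3 - <<'E'
from h import *
go(.455,-.304,.055,-55)
im=snap("scene","s6.png")
m=(im[...,0]>110)&(im[...,1]<60)&(im[...,2]<70);m[200:]=0
ys,xs=np.nonzero(m);print("red rows",ys.min(),ys.max(),xs.mean())
for z in(.12,.1,.08,.06,.04,.02,.0): print(z,proj("scene",(.45,-.304,z)).round(1))
E
```

```text
time: 13.55
position: [0.4586, -0.2967, 0.0872]
tool_rot: [-0.673, -0.216, 0.673, -0.218]
ft_force: [-0.4, 0.3, -1.0]
grip_width: 0.0335
t 13.55 tcp [ 458.6 -296.7   87.2] x [ 0.    -0.003 -1.   ] y [ 0.584 -0.812  0.003] z [-0.812 -0.584  0.001] w 33.5 F [-0.4  0.3 -1. ]
shift [32.2  3.7  7.1] turn [ 0.7  0.1 -0.2] q6 0.17
red rows 130 136 267.6
0.12 [267.8 129.9]
0.1 [268.4 136.6]
0.08 [269.1 143.2]
0.06 [269.7 149.7]
0.04 [270.3 156. ]
0.02 [270.9 162.2]
0.0 [271.5 168.2]
```

```bash

python3 -m inch '[[0,[12,3,7],[0,0,0]],[0,[12,0,0],[0,0,0]],[0,[6,0,0],[0,0,0]],[0,[0,0,0],[0,0,0]]]'
python3 -c "
from h import *
go(.455,-.304,.041,-55)"
```

```text
time: 14.1
position: [0.4566, -0.305, 0.0581]
tool_rot: [0.674, 0.214, -0.672, 0.22]
ft_force: [0.1, 0.1, -1.3]
grip_width: 0.0335
t 14.1 tcp [ 456.6 -305.    58.1] x [ 0.005 -0.008 -1.   ] y [ 0.584 -0.812  0.009] z [-0.812 -0.584  0.   ] w 33.5 F [ 0.1  0.1 -1.3]
shift [17.1 -1.9  0.7] turn [ 0.8  0.  -0.5] q6 0.16
```

```bash

python3 -m inch '[[0,[5,0,0],[0,0,-0.5]],[0,[5,0,0],[0,0,0]],[0,[3,0,0],[0,0,0]],[0,[0,0,0],[0,0,0]]]'
python3 -m inch '[[0,[1,0,0],[0,0,0]],[0,[0,0,0],[0,0,0]]]'
```

```text
time: 14.6
position: [0.457, -0.3055, 0.0447]
tool_rot: [0.673, 0.217, -0.673, 0.217]
ft_force: [0.3, 0.0, -1.2]
grip_width: 0.0336
time: 14.85
position: [0.457, -0.3055, 0.0438]
tool_rot: [0.673, 0.217, -0.673, 0.217]
ft_force: [-0.3, -0.2, -0.5]
grip_width: 0.0337
```

```bash

for i in 1 2; do python3 -m inch '[[0,[1,0,0],[0,0,0]],[0,[0,0,0],[0,0,0]]]'|egrep 'pos|force'; done
```

```text
position: [0.4571, -0.3056, 0.0429]
ft_force: [0.7, -0.6, -1.0]
position: [0.4572, -0.3056, 0.0419]
ft_force: [-0.1, 0.8, -0.9]
```

```bash

for i in 1 2; do python3 -m inch '[[0,[1,0,0],[0,0,0]],[0,[0,0,0],[0,0,0]]]'|egrep 'pos|force'; done
```

```text
position: [0.4573, -0.3058, 0.0414]
ft_force: [-0.6, 1.0, -0.6]
position: [0.4574, -0.3058, 0.0414]
ft_force: [-0.1, -0.2, -1.0]
```

```bash

python3 -m inch '[[0,[1.5,0,0],[0,0,0]],[0,[0,0,0],[0,0,0]]]'|egrep 'pos|force'
```

```text
position: [0.4578, -0.3063, 0.0411]
ft_force: [0.3, -0.3, -1.2]
```

```bash
python3 -c "
from h import *
print(np.mean([(imaging.camera('top').sum()*0+np.array(get_obs()['ft_force'])) for _ in range(6)],0)); st()"
```

```text
[-0.32288066  0.64135557  3.78511562]
t 16.4 tcp [ 457.9 -306.3   41. ] x [ 0.003 -0.004 -1.   ] y [ 0.584 -0.811  0.005] z [-0.811 -0.584 -0.   ] w 33.6 F [-0.6 -0.2  3.9]
```

Contact: +3.9 N at TCP z = 41 mm, as predicted. Releasing gently.

```bash

python3 -m inch '[[36,[0,0,0],[0,0,0]],[42,[0,0,0],[0,0,0]],[55,[0,0,0],[0,0,0]],[60,[0,0,0],[0,0,0]]]'
python3 -c "
from h import *
st()"
python3 -m inch '[[60,[-15,0,0],[0,0,0]],[60,[-25,0,0],[0,0,0]],[60,[-40,0,0],[0,0,0]],[60,[-50,0,0],[0,0,0]],[60,[0,-40,40],[0,0,0]],[60,[0,-10,-50],[0,0,0]],[60,[0,0,-50],[0,0,0]],[60,[0,0,0],[0,0,0]]]'
python3 - <<'E'
from h import *
st()
a=snap("scene","s7.png");b=snap("top","t7.png");
c=cv2.resize(a[80:280,200:440],(720,600)) ; d=cv2.resize(b[120:300,190:460],(540,360))
cv2.imwrite("pics/f.png",cv2.resize(np.hstack([c[:360,:],d])[:,:,::-1],(800,229*1)) if 0 else np.vstack([cv2.resize(a[90:280,210:440],(560,300)),cv2.resize(b[125:300,190:460],(560,300))])[:,:,::-1])
for n in("scene","top"):
  for d in imaging.tip_of(n,"red_lamp_mid")[:1]: print(n,d["pixel"],d["confidence"],atz(n,d["pixel"],.039))
E
```

```text
time: 16.9
position: [0.4577, -0.3062, 0.0399]
tool_rot: [0.673, 0.216, -0.672, 0.218]
ft_force: [-0.6, -0.2, -0.4]
grip_width: 0.0541
t 16.9 tcp [ 457.7 -306.2   39.9] x [ 0.002 -0.003 -1.   ] y [ 0.584 -0.811  0.004] z [-0.811 -0.584 -0.   ] w 54.1 F [-0.6 -0.2 -0.4]
time: 17.9
position: [0.4745, -0.2332, 0.1808]
tool_rot: [0.675, 0.21, -0.673, 0.218]
ft_force: [-0.1, 0.4, 0.1]
grip_width: 0.0599
t 17.9 tcp [ 474.5 -233.2  180.8] x [ 0.006 -0.009 -1.   ] y [ 0.577 -0.817  0.011] z [-0.817 -0.577  0.   ] w 59.9 F [-0.1  0.4  0.1]
scene [268.1, 159.9] 0.85 [ 0.4653506  -0.29712224  0.039     ]
```

View pics/f.png

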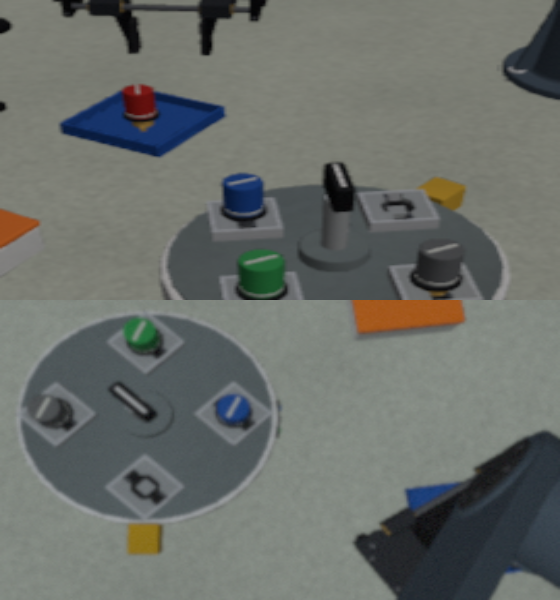

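The red lamp stands upright in the tray at (140,103), clear of the fingers. The empty socket at (145,487) is in line with the yellow pointer at (145,538).

```bash
python3 -c "
from h import *
st(); print(robot.hand_in())"
```

```text
t 18.1 tcp [ 472.2 -234.8  179.9] x [ 0.004 -0.008 -1.   ] y [ 0.574 -0.819  0.009] z [-0.819 -0.574  0.002] w 60.2 F [-1.3  0.7  0.4]
the job is handed in; nothing more can be done
None
```

The red lamp is out of the turret and standing upright in the blue tray. I handed the job in at 18.1 s.

- **Turret:** I turned it by its handle about 66° anticlockwise, until the red lamp stood at the yellow pointer. Measured afterwards, it was within about 1° of it.
- **Unscrewing:** I turned the lamp about 70° anticlockwise at the pointer. The lug then showed in its slot and the spring pushed up with about 3 N before I lifted the lamp straight out.
- **Setting down:** I lowered it in steps of 1–1.5 mm at the end; contact was about 4 N when I released it.

**Last checks:** the scene picture shows the lamp upright in the tray, and the top picture shows the empty socket in line with the pointer. The gripper was open, about 180 mm above the table, with no contact force.

**Disagreement or gap:** in the last top view the arm hid the lamp, so only the scene camera confirmed it. That camera's estimate of the lamp's position was about 1 cm from where I released it, well inside the tray either way.

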